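Dock the top job tray from a nested stack

ROBOT

A 6-joint arm with a two-finger parallel gripper is mounted at the origin on a cart in front of the work surface, level with it; the furniture and walls round the work are solid. World frame = base frame: x ahead of the robot, y to its left, z up, the work surface at z = 0. Lengths are in m, angles in rad, forces in N, time in s.
With the tool pointing down it reaches from about 0.35 to 0.975 m from the base axis. Payload 4.9 kg.
Tool frame: the origin (TCP) lies midway between the tips of the shut fingers; the grasp point (between the pads) lies 19 mm behind it; z points along the fingers, y is the line along which they close (so a half turn about z gives the same grasp; the last joint's range is limited). The gripper opens to 85 mm and grips with 20 to 120 N. Pads are 22 mm wide; open, the fingers measure 114 mm over their backs; the gripper's body (76 mm by 85 mm) begins 54 mm behind the grasp point. The pads swing forward as they close: fully open they stand 13 mm farther back than shut.
Start: joints at [-1.401, 0.053, 1.613, -0, 1.476, -0.119], TCP at [0.178, -0.599, 0.231] pointing down, gripper open.
Joint ranges: [-3.01, 3.01], [-1.01, 2.22], [0.06, 2.58], [-1.02, 4.17], [0.09, 2.62], [-3.14, 3.14]. Speed limits (rad/s): [2.57, 2.57, 3.14, 3.14, 3.14, 3.14].

INTERFACE

Orientations are given as a unit quaternion [w, x, y, z].
In Python, from plant import * gives the robot as it stands.
- The arm moves only by the tool jog_arm, never from a script. Its argument "targets" is a list of rows, each a list of 3 entries, a list of its own where there are three numbers: the shift along the tool's x, y, z in units of 25 mm (1.0 is 25 mm), then the turn, a rotation vector about the tool's x, y, z in units of 8 degrees (1.0 is 8 degrees), then the opening in per cent of the stroke, from 0 (shut) to 100 (fully open). A call has 1 to 8 rows; each row is the pose to reach, as a shift and turn from the pose commanded when the call began, along the tool's axes at that moment; what a row does not reach only later rows make up. A row lasts 1/8 s, in which the tool goes at most 62.5 mm and 10.7 degrees, less where a joint would pass 70% of its speed; a pose out of reach is approached as far as the arm can. A call with a gripper value outside its range is refused whole. The fingers move at their own pace and stop on an object; the grip force is fixed at half the most. Time passes only in rows, so rows that repeat a pose let the fingers close. It gives the time, the measured TCP pose, the force, the opening and the grip force at its end, in the units of the state.
- state(): the state, without advancing time (a new reading comes with each control period).
- grab_frame(name): name is "scene" or "top" or "wrist"; returns (picture, depth): 480x640x3 uint8, red, green, blue; 480x640 float32, m along the optical axis (not along the pixel's ray), 0 where there is no reading.
- camera_params(name): a dict with "fovy" (degrees; the focal length in pixels is half the picture's height over the tangent of half this angle, whatever the lens; pixels are square), "cx", "cy" (the principal point, pixels), "rvec" (rotation vector, rad) and "tvec" (3), from world to camera coordinates, as OpenCV has them; the wrist camera has in their place "hand_eye" (4x4, takes a point from camera to tool coordinates, whose origin is the TCP and whose axes are the flange's). Camera axes: x right, y down, z forward; pixel columns grow to the right and rows downward; lengths in m; the calibration is good to about 2 mm. A picture is of the moment at which its call begins: read the wrist's pose just before it. camera_params takes no time and is no camera call.
- job_done(): hands the job in; it is judged then, once.
The state is a dict: "time": time; "joint_pos": joint angles; "joint_vel": joint speeds; "joint_efforts": joint torques, N m; "tool_pos": TCP position; "tool_rot": TCP orientation; "contact_force": force on the tool from outside, world axes, zero at the start; "ft_torque": the same for the moment, N m; "gripper_width": opening from 0.0 (shut) to 1.0 (fully open); "grasp_force": force on a finger pad.
Only numpy, scipy, OpenCV 4.12 (cv2) and the standard library are available. Lean on these libraries where they do the work, as an engineer would, in place of code of your own. Each camera call takes 0.05 s, during which the arm holds its last target. There are 200 camera calls.

TASK

Lift only the top orange tray, with the blue wax block in it, off the nested stack without bringing up the tray beneath, set it on the open front end of the metal dock and slide it straight back under the hood until it is home and the brass spring catch has snapped shut behind it. Leave the other two trays nested where they stand and the wax block in its tray.

Things in the scene. Friction and masses are not known exactly. Their poses are not given: they have to be found in the camera images.
- top_tray: Top of 3 alike stacking open trays, orange plastic, 0.09 kg, same turned half round. Origin: centre of underside; z up, x along its length. Foot 60 (x) x 44 (y) mm, 0 to 12 mm high; body above it 70 x 54 mm, plain upright 3 mm walls, rim at 32 mm. Nested, the foot hangs inside the next tray (2 mm play) and the body rests on that tray's rim, 12 mm above this origin. Inner floor at 3 mm.
- middle_tray: The identical tray under it, its origin 20 mm below that of the top tray.
- bottom_tray: The identical lowest tray, standing loose on the worktop (origin at its underside), 20 mm below the middle one.
- wax_block: Blue wax block about 33 x 30 x 26 mm, 0.03 kg, lying loose in the top tray, below its rim. Origin: centre of its underside.
- tray_dock: Metal dock fixed to the worktop, base 160 x 96 x 4 mm. Origin: centre of underside; x points inwards, from the open front end (-80 mm) to the 45 mm high back stop (face at +73 mm). Two rails 47 mm apart, flared in front, tops at 12 mm, guide the tray's foot; its wider body passes above them. A hood (41 to 45 mm high) covers x > 58 mm: the tray can only slide in from the front.
- dock_home (a point): On the dock's floor (4 mm above its underside), where the centre of the tray's underside lies when it touches the back stop; axes as the dock's.
- dock_entry (a point): On the dock's floor, 86 mm in front of dock_home: with the tray's centre here its foot stands free in front of the catch, between the rails.
- dock_catch (a joint): Brass spring catch in the left (+y) rail, 7 mm high, on an upright hinge at its front end; rad. At 0 (rest) its back end juts 6 mm into the slot. The tray's foot sliding in pushes it aside by 0.1 to 0.2 (about 2 N); once the foot is within 3 mm of home it springs back to 0 behind it and blocks its return. Lying against the foot's side it reads over 0.08.
Not all that is in view belongs to the job. Leave any purple look-alike of the top_tray alone.

How it is judged:
By the outcome, as a careful person would: the job done as asked, in the order asked, and still so for the second after the job is handed in, with the robot touching nothing.
It also fails if it takes over 45 s, if anything falls off the work surface, if the arm or the gripper's body presses on something with over 40 N, if the wrist force passes 120 N, or if a joint passes its speed limit or range.

## Working session

There is one attempt and no reset: what is moved stays moved. The work goes in short steps, Python scripts to look and compute and a tool call to move; the robot and the scene stay as the last step left them, time stands still between calls to the robot, and variables do not carry over. Pictures are saved under pics/ and viewed, at most 10 in all, crops included, and the job is handed in when it is done.

Besides the shell and the picture viewer there is one more tool, called after "Emit:" as name(argument=value, ...), one argument or row to a line, values as JSON. jog_arm: Moves the arm, as the interface text tells. Its arguments: {"type":"object","properties":{"targets":{"type":"array"}},"required":["targets"]}

```bash
ls; mkdir -p pics; cat > h.py <<'E'
from plant import *
import numpy as np, cv2
from scipy.spatial.transform import Rotation as R
def cam(n,st=None):
    p=camera_params(n); f=240/np.tan(np.radians(p["fovy"])/2)
    K=np.array([[f,0,p["cx"]],[0,f,p["cy"]],[0,0,1]])
    if "hand_eye" in p:
        q=st["tool_rot"]; T=np.eye(4); T[:3,:3]=R.from_quat([q[1],q[2],q[3],q[0]]).as_matrix(); T[:3,3]=st["tool_pos"]
        C=T@np.array(p["hand_eye"]); return K,C[:3,:3],C[:3,3],p
    Rm=cv2.Rodrigues(np.array(p["rvec"],float))[0]; return K,Rm.T,-Rm.T@np.array(p["tvec"],float).ravel(),p
def ray(c,uv,z):
    K,Rc,o,_=c; uv=np.atleast_2d(uv).astype(float)
    d=(Rc@np.linalg.inv(K)@np.c_[uv,np.ones(len(uv))].T).T
    return o+d*((z-o[2])/d[:,2])[:,None]
def cloud(c,dep):
    K,Rc,o,_=c; v,u=np.mgrid[:480,:640]
    P=np.stack([(u-K[0,2])/K[0,0]*dep,(v-K[1,2])/K[1,1]*dep,dep],-1)
    return P@Rc.T+o
E
python3 - <<'E'
from h import *
for n in("scene","top"):
    im,d=grab_frame(n); cv2.imwrite(f"pics/{n}0.png",im[:,:,::-1]); np.savez(f"pics/{n}0.npz",im=im,d=d)
    c=cam(n); print(n,c[3],c[2].round(3))
print(state())
E
```

```text
pics
scene {'fovy': 57.487780519795166, 'cx': 318.0052288386024, 'cy': 243.34331399141738, 'rvec': array([ 0.81695975, -2.50437718,  1.1714155 ]), 'tvec': array([0.39109752, 0.24788148, 0.66248423])} [0.113 0.514 0.614]
top {'fovy': 50.636332031263294, 'cx': 321.2172374436654, 'cy': 235.50334685448365, 'rvec': array([ 2.12939363, -2.13598919,  0.18995329]), 'tvec': array([-0.01170609,  0.52634994,  0.8045146 ])} [ 0.38  -0.009  0.883]
{'time': 0.1, 'joint_pos': array([-1.40101890e+00,  5.32973228e-02,  1.61417799e+00,  2.11422252e-05,
        1.47598521e+00, -1.19002327e-01]), 'joint_vel': array([-7.84448633e-04, -1.25361442e-03, -3.09907784e-03,  5.31838542e-04,
        5.63293209e-05, -1.58418083e-03]), 'joint_efforts': array([-7.81183826e-04, -3.94904244e+01, -3.71365643e+01, -2.30302776e-04,
        3.85642677e-03, -7.48483558e-06]), 'tool_pos': array([ 0.17789726, -0.59855502,  0.23016921]), 'tool_rot': array([-9.33900805e-04,  9.89593594e-01,  1.43887619e-01, -1.31884602e-05]), 'contact_force': array([-6.13466512e-05,  3.59594083e-01, -3.10204945e-02]), 'ft_torque': array([-0.03182983,  0.01180604,  0.02792014]), 'grasp_force': 0.0, 'gripper_width': 1.0032733841930548}
```

View pics/scene0.png

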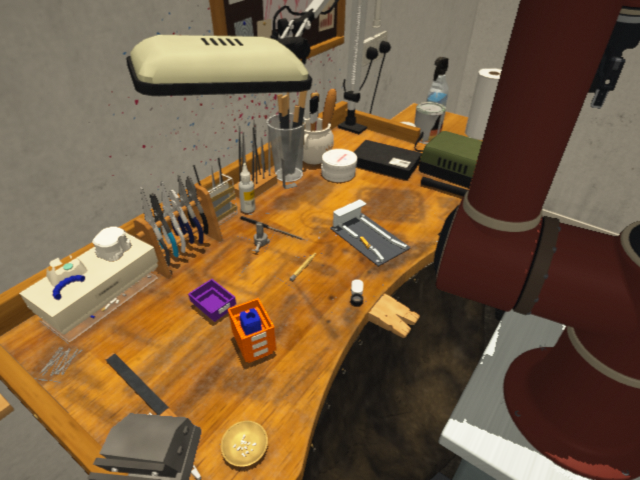

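View pics/top0.png

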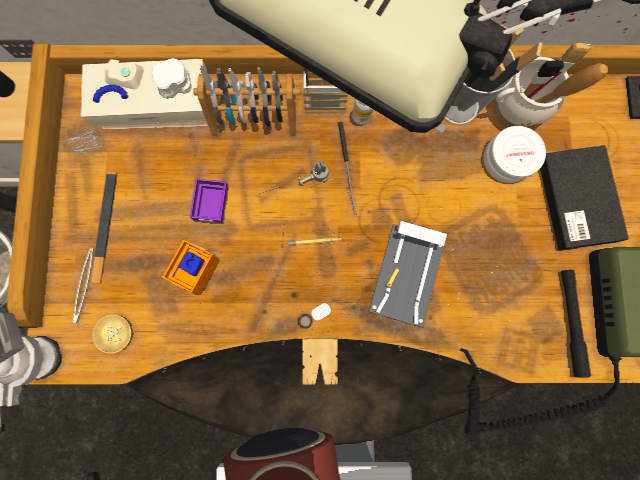

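Orange stack: scene (252,330), top view (190,267). It holds the blue block and shows three tiers, so it is the one meant. The purple single tray at (212,299) / (210,201) is the look-alike. The dock is at top view (410,272), hood at (422,235), open front at about (395,320), brass catch at (392,278).

```bash
cat > m.py <<'E'
from h import *
z=np.load("pics/top0.npz"); im,d=z["im"],z["d"]; c=cam("top"); P=cloud(c,d)
hsv=cv2.cvtColor(im,cv2.COLOR_RGB2HSV)
def big(m):
    n,l,s,_=cv2.connectedComponentsWithStats(m.astype(np.uint8)); i=1+np.argmax(s[1:,4]); return l==i
sub=np.zeros((480,640),bool); sub[230:305,150:230]=1
o=sub&(hsv[...,0]<14)&(hsv[...,1]>215)&(hsv[...,2]>120)
o=big(o)
print("orange px",o.sum(), "z pct",np.percentile(P[o][:,2],[5,50,90,98]).round(4))
b=sub&(hsv[...,0]>105)&(hsv[...,0]<130)&(hsv[...,1]>150); print("blue",P[b].mean(0).round(4),np.percentile(P[b][:,2],[5,50,95]).round(4),P[b].min(0),P[b].max(0))
# rim: points with depth z near .072
r=sub&(abs(P[...,2]-.072)<.006)&~b
r=big(r)
v,u=np.nonzero(r); W=ray(c,np.c_[u,v],.072)[:,:2]
q=cv2.minAreaRect((W*1000).astype(np.float32)); print("rim",q,cv2.boxPoints(q).round(1).tolist())
# dock
sub=np.zeros((480,640),bool); sub[205:335,355:460]=1
h=big(sub&(P[...,2]>.036)&(P[...,2]<.055))
v,u=np.nonzero(h); W=ray(c,np.c_[u,v],.045)[:,:2]
q=cv2.minAreaRect((W*1000).astype(np.float32)); print("hood",q,cv2.boxPoints(q).round(1).tolist(),np.median(P[h][:,2]))
g=big(sub&(hsv[...,1]<70))
v,u=np.nonzero(g&~h); W=ray(c,np.c_[u,v],.004)[:,:2]
q=cv2.minAreaRect((W*1000).astype(np.float32)); print("base",q,cv2.boxPoints(q).round(1).tolist())
y=sub&(hsv[...,0]>18)&(hsv[...,0]<32)&(hsv[...,1]>150)&(hsv[...,2]>170);y=big(y)
v,u=np.nonzero(y);W=ray(c,np.c_[u,v],.011)[:,:2];print("catch",len(v),W.min(0),W.max(0))
# lamp
for (u,v) in [(430,125),(300,60),(350,40),(245,85),(516,155),(210,180)]: print(u,v,P[v,u].round(3))
crop=cv2.resize(im[225:315,145:265],None,fx=4,fy=4,interpolation=cv2.INTER_CUBIC)
crop2=cv2.resize(im[210:335,355:460],None,fx=4,fy=4,interpolation=cv2.INTER_CUBIC)
H=max(len(crop),len(crop2)); a=np.zeros((H,crop.shape[1]+crop2.shape[1],3),np.uint8); a[:len(crop),:crop.shape[1]]=crop; a[:len(crop2),crop.shape[1]:]=crop2
print(a.shape); cv2.imwrite("pics/crop.png",cv2.resize(a,(a.shape[1]*4//5,a.shape[0]*4//5))[:,:,::-1])
E
python3 m.py
```

```text
orange px 3 z pct [0.0172 0.0174 0.0179 0.018 ]
blue [0.4776 0.1974 0.0655] [0.0549 0.0681 0.071 ] [0.45966064 0.1809677  0.05065543] [0.49566409 0.21671361 0.07336719]
rim ((473.3027648925781, 201.2501983642578), (55.521759033203125, 70.65265655517578), 62.473323822021484) [[429.1000061035156, 193.0], [491.79998779296875, 160.3000030517578], [517.5, 209.5], [454.79998779296875, 242.1999969482422]]
hood ((530.3473510742188, -182.58937072753906), (80.37525177001953, 22.142126083374023), 73.29231262207031) [[508.20001220703125, -217.89999389648438], [529.4000244140625, -224.3000030517578], [552.5, -147.3000030517578], [531.2999877929688, -140.89999389648438]] 0.04512781565109103
base ((465.455322265625, -163.07273864746094), (95.80168914794922, 162.30711364746094), 73.11465454101562) [[373.8999938964844, -185.3000030517578], [529.2000122070312, -232.5], [557.0, -140.8000030517578], [401.70001220703125, -93.69999694824219]]
catch 90 [ 0.57921299 -0.25703949] [ 0.58651678 -0.21438168]
430 125 [ 0.607 -0.138  0.327]
300 60 [0.68  0.012 0.342]
350 40 [ 0.682 -0.044  0.38 ]
245 85 [ 0.82   0.128 -0.001]
516 155 [ 0.665 -0.348  0.05 ]
210 180 [0.626 0.178 0.036]
(500, 900, 3)
```

View pics/crop.png

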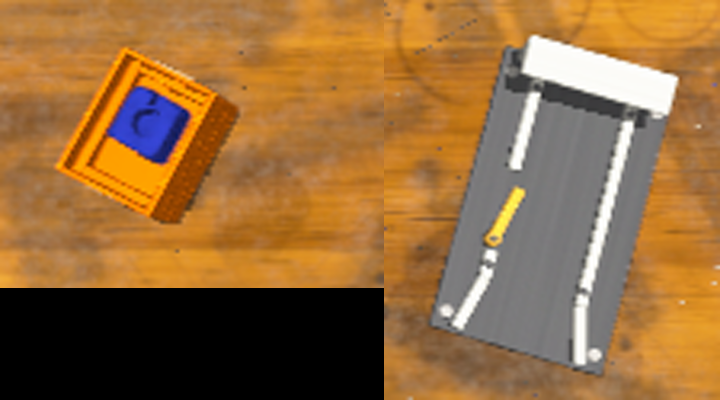

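The crop confirms it: the orange tray at top view (190,267) holds the blue block, with nested tiers below. The dock opens toward the robot. Next I check lamp clearance and work out the moves.

```bash
cat >> h.py <<'E'
def rel(p,yaw,st=None,base=None):
    """shift/turn units from the present pose to TCP p with tool down, tool x at world yaw (deg)"""
    st=st or state(); q=st["tool_rot"]; R0=R.from_quat([q[1],q[2],q[3],q[0]])
    y=np.radians(yaw); R1=R.from_matrix(np.array([[np.cos(y),np.sin(y),0],[np.sin(y),-np.cos(y),0],[0,0,-1]]))
    s=R0.inv().apply(np.array(p)-st["tool_pos"])/.025; t=np.degrees((R0.inv()*R1).as_rotvec())/8
    print("shift",s.round(3),"turn",t.round(3))
E
python3 - <<'E'
from h import *
z=np.load("pics/top0.npz"); P=cloud(cam("top"),z["d"]); m=(P[...,2]>.12)&(P[...,0]<.72)&(P[...,0]>.35)&(z["d"]>0)
Q=P[m]
for y0 in np.arange(-.4,.4,.05):
    s=Q[(Q[:,1]>=y0)&(Q[:,1]<y0+.05)]
    if len(s): print(y0.round(2),s.min(0).round(3),s.max(0).round(3))
z=np.load("pics/scene0.npz"); P=cloud(cam("scene"),z["d"]); print("lamp underside",[P[v,u].round(3).tolist() for u,v in [(145,92),(220,92),(300,88),(300,75)]])
rel([.42,-.2,.25],-27.5); rel([.455,.185,.23],-27.5)
E
```

```text
-0.35 [ 0.713 -0.331  0.384] [ 0.72  -0.3    0.402]
-0.3 [ 0.698 -0.3    0.375] [ 0.72  -0.25   0.398]
-0.25 [ 0.653 -0.25   0.343] [ 0.72  -0.2    0.397]
-0.2 [ 0.611 -0.2    0.311] [ 0.72  -0.15   0.386]
-0.15 [ 0.602 -0.15   0.311] [ 0.72  -0.1    0.383]
-0.1 [ 0.614 -0.1    0.315] [ 0.72 -0.05  0.39]
-0.05 [ 0.643 -0.05   0.324] [ 0.72  -0.     0.394]
-0.0 [0.672 0.    0.331] [0.72  0.05  0.393]
0.05 [0.701 0.05  0.335] [0.72  0.082 0.377]
0.35 [0.35  0.398 0.165] [0.356 0.4   0.17 ]
lamp underside [[0.744, 0.115, 0.348], [0.678, 0.017, 0.333], [0.608, -0.113, 0.317], [0.612, -0.119, 0.338]]
shift [ 13.823 -12.526  -0.767] turn [-1.300e-02  3.000e-03  5.506e+00]
shift [ 19.551 -26.888   0.061] turn [-1.300e-02  3.000e-03  5.506e+00]
```

Emit:
jog_arm(
  targets=[
    [[13.8, -12.5, -0.8], [0, 0, 5.5], 100],
    [[13.8, -12.5, -0.8], [0, 0, 5.5], 100],
    [[13.8, -12.5, -0.8], [0, 0, 5.5], 100],
    [[13.8, -12.5, -0.8], [0, 0, 5.5], 100],
    [[13.8, -12.5, -0.8], [0, 0, 5.5], 100],
    [[13.8, -12.5, -0.8], [0, 0, 5.5], 100],
    [[13.8, -12.5, -0.8], [0, 0, 5.5], 100],
    [[13.8, -12.5, -0.8], [0, 0, 5.5], 100],
  ],
)

```text
time: 1.1
tool_pos: [0.4205, -0.1987, 0.2511]
tool_rot: [-0.0, 0.972, -0.236, 0.0]
contact_force: [-0.0, 0.6, 0.3]
gripper_width: 1.004
grasp_force: 0.0
```

```bash
python3 -c "
from h import *
s=state();print(s['time'],s['tool_pos'],s['joint_pos']);rel([.465,.175,.23],-27.5)"
```

```text
1.1 [ 0.42049041 -0.19867523  0.25112517] [-6.01842304e-01 -3.56759646e-01  1.94598980e+00  3.53932558e-04
  1.55245714e+00  1.44538523e+00]
shift [ -5.273 -14.099   0.85 ] turn [-0.003  0.     0.025]
```

Emit:
jog_arm(
  targets=[
    [[-5.3, -14.1, 0.8], [0, 0, 0], 100],
    [[-5.3, -14.1, 0.8], [0, 0, 0], 100],
    [[-5.3, -14.1, 0.8], [0, 0, 0], 100],
    [[-5.3, -14.1, 0.8], [0, 0, 0], 100],
    [[-5.3, -14.1, 0.8], [0, 0, 0], 100],
    [[-5.3, -14.1, 0.8], [0, 0, 0], 100],
    [[-5.3, -14.1, 0.8], [0, 0, 0], 100],
    [[-5.3, -14.1, 0.8], [0, 0, 0], 100],
  ],
)

```text
time: 2.1
tool_pos: [0.4643, 0.1726, 0.2308]
tool_rot: [0.0, 0.972, -0.237, -0.0]
contact_force: [-0.3, -1.0, 0.1]
gripper_width: 1.0
grasp_force: 0.0
```

```bash
cat > w.py <<'E'
from h import *
import sys
s=state(); im,d=grab_frame("wrist"); c=cam("wrist",s); P=cloud(c,d); P[d==0]=0
cv2.imwrite(f"pics/{sys.argv[1]}.png",im[:,:,::-1]); np.savez(f"pics/{sys.argv[1]}.npz",im=im,d=d,P=P)
print(s["time"],s["tool_pos"].round(4),c[2].round(3))
E
python3 w.py w1
cat > rim.py <<'E'
from h import *
import sys
s=state(); z=np.load(f"pics/{sys.argv[1]}.npz"); P=z["P"]; h=float(sys.argv[2]); near=np.array([float(a) for a in sys.argv[3:5]])
m=(abs(P[...,2]-h)<.006)&(np.hypot(*(P[...,:2]-near).transpose(2,0,1))<.06)
hsv=cv2.cvtColor(z["im"],cv2.COLOR_RGB2HSV); m&=~((hsv[...,0]>100)&(hsv[...,0]<135)&(hsv[...,1]>120))
n,l,st,_=cv2.connectedComponentsWithStats(m.astype(np.uint8)); m=l==1+np.argmax(st[1:,4])
v,u=np.nonzero(m); W=ray(cam("wrist",s),np.c_[u,v],h)[:,:2]*1000
print(len(v),"z",np.median(P[m][:,2]).round(4)); q=cv2.minAreaRect(W.astype(np.float32)); print(q,cv2.boxPoints(q).round(1).tolist())
E
python3 rim.py w1 .072 .473 .201
```

```text
2.1 [0.4643 0.1726 0.2308] [0.538 0.136 0.374]
1471 z 0.0718
((473.47613525390625, 202.21224975585938), (53.99216842651367, 71.72239685058594), 62.810890197753906) [[429.20001220703125, 194.60000610351562], [493.0, 161.8000030517578], [517.7000122070312, 209.8000030517578], [453.8999938964844, 242.60000610351562]]
```

View pics/w1.png

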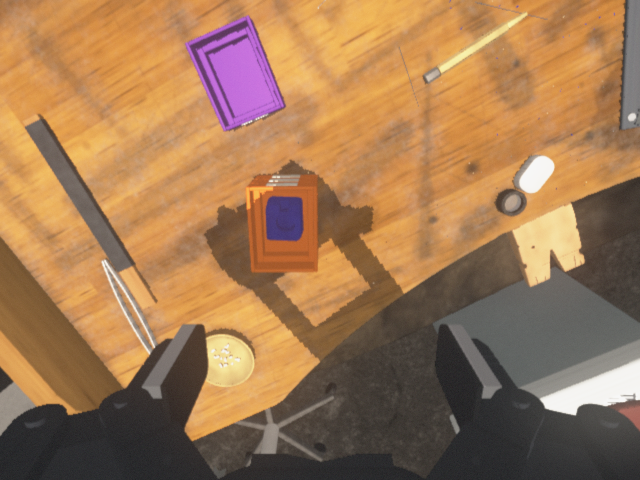

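The wrist view shows the orange tray centred at (283,222), the block in it, and the purple tray clear at (237,75). I descend with the grip point 5 mm towards the front end.

```bash
python3 -c "
from h import *
rel([.469,.2043,.053],-27.2)"
```

```text
shift [-0.437 -1.236  7.12 ] turn [ 0.005  0.001 -0.036]
```

Emit:
jog_arm(
  targets=[
    [[-0.44, -1.24, 2], [0, 0, 0], 100],
    [[-0.44, -1.24, 3.5], [0, 0, 0], 100],
    [[-0.44, -1.24, 5], [0, 0, 0], 100],
    [[-0.44, -1.24, 6], [0, 0, 0], 100],
    [[-0.44, -1.24, 6.7], [0, 0, 0], 100],
    [[-0.44, -1.24, 7.1], [0, 0, 0], 100],
    [[-0.44, -1.24, 7.1], [0, 0, 0], 100],
    [[-0.44, -1.24, 7.1], [0, 0, 0], 75],
  ],
)

```text
time: 3.15
tool_pos: [0.4701, 0.2053, 0.055]
tool_rot: [-0.0, 0.971, -0.237, 0.001]
contact_force: [0.6, -0.0, -0.4]
gripper_width: 0.815
grasp_force: 0.0
```

```bash
python3 -c "
from h import *
rel([.469,.2043,.053],-27.2)"
```

```text
shift [-0.02   0.057  0.079] turn [-0.01  -0.011 -0.033]
```

Emit:
jog_arm(
  targets=[
    [[0, 0, 0], [0, 0, 0], 68],
    [[0, 0, 0], [0, 0, 0], 68],
  ],
)

```text
time: 3.4
tool_pos: [0.4696, 0.2054, 0.0544]
tool_rot: [-0.0, 0.971, -0.237, 0.001]
contact_force: [-0.0, -0.4, 0.1]
gripper_width: 0.682
grasp_force: 0.0
```

```bash
python3 w.py w2; python3 -c "
from h import *
s=state();print(s['gripper_width'],s['tool_pos'])
P=np.load('pics/w2.npz')['P'];q=s['tool_rot'];T=R.from_quat([q[1],q[2],q[3],q[0]]).inv().apply((P-s['tool_pos']).reshape(-1,3)).reshape(P.shape)
for sg in(-1,1):
  m=(abs(T[...,0])<.02)&(T[...,1]*sg>.026)&(T[...,1]*sg<.06)&(T[...,2]<.03)
  print(sg,m.sum(),np.percentile(T[m],[2,98],axis=0).round(4).tolist(), P[m][:,2].min())
  for a in range(26,56,4):
    k=m&(T[...,1]*sg>a/1e3)&(T[...,1]*sg<a/1e3+.004)
    if k.any(): print(a,k.sum(),P[k][:,2].min().round(4),P[k][:,2].max().round(4))
"
```

```text
3.4 [0.4696 0.2054 0.0544] [0.543 0.168 0.197]
0.6796191417366024 [0.46944453 0.20536077 0.054277  ]
-1 16628 [[-0.0085, -0.0592, -0.0814], [0.0172, -0.0266, -0.0129]] 0.058901696951114774
26 2799 0.0593 0.1407
30 2353 0.0589 0.1355
34 1278 0.0619 0.126
38 1067 0.0652 0.1178
42 1297 0.0669 0.1149
46 1478 0.1002 0.119
50 3278 0.101 0.1361
54 2175 0.104 0.1369
1 16750 [[-0.0088, 0.0266, -0.0806], [0.017, 0.0592, -0.0161]] 0.061900219254711425
26 3434 0.0628 0.1403
30 1705 0.0619 0.1316
34 1036 0.0629 0.1201
38 1296 0.0652 0.114
42 1186 0.0808 0.1153
46 2310 0.1012 0.1311
50 2940 0.1017 0.1366
54 1916 0.1044 0.1366
```

View pics/w2.png

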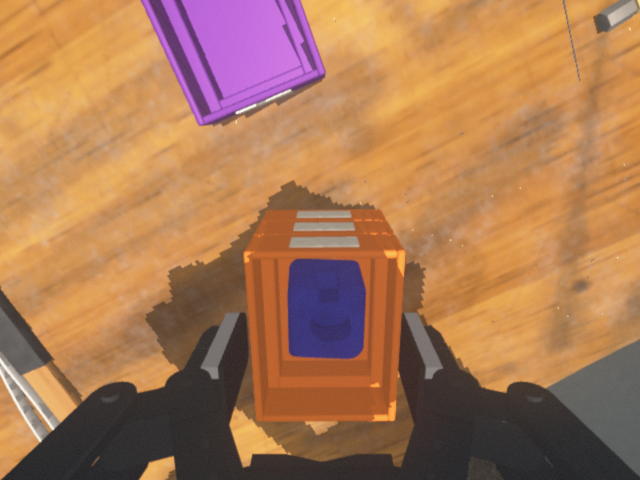

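The fingers straddle the tray evenly, gripping x about 232–415 px, with tips at about z 0.060 against a tray seam at 0.052. I lower 4 mm and close.

Emit:
jog_arm(
  targets=[
    [[0, 0, 0.16], [0, 0, 0], 68],
    [[0, 0, 0.16], [0, 0, 0], 40],
    [[0, 0, 0.16], [0, 0, 0], 40],
    [[0, 0, 0.16], [0, 0, 0], 40],
    [[0, 0, 0.16], [0, 0, 0], 40],
    [[0, 0, 0.16], [0, 0, 0], 40],
  ],
)

```text
time: 4.2
tool_pos: [0.4691, 0.2052, 0.0497]
tool_rot: [-0.0, 0.971, -0.237, -0.0]
contact_force: [1.0, 0.2, 0.2]
gripper_width: 0.621
grasp_force: 63.1
```

Emit:
jog_arm(
  targets=[
    [[0, 0, -0.2], [0, 0, 0], 40],
    [[0, 0, -0.4], [0, 0, 0], 40],
    [[0, 0, -0.6], [0, 0, 0], 40],
    [[0, 0, -0.8], [0, 0, 0], 40],
    [[0, 0, -1.0], [0, 0, 0], 40],
    [[0, 0, -1.2], [0, 0, 0], 40],
    [[0, 0, -1.4], [0, 0, 0], 40],
    [[0, 0, -1.4], [0, 0, 0], 40],
  ],
)

```text
time: 5.2
tool_pos: [0.4696, 0.2053, 0.0854]
tool_rot: [-0.0, 0.971, -0.237, 0.0]
contact_force: [-0.3, 0.2, -1.2]
gripper_width: 0.617
grasp_force: 63.0
```

```bash
python3 - <<'E'
from h import *
im,d=grab_frame("scene"); c=cam("scene")
cv2.imwrite("pics/s1.png",cv2.resize(im[230:400,160:340],None,fx=3,fy=3,interpolation=cv2.INTER_CUBIC)[:,:,::-1]); print(state()["contact_force"])
E
```

```text
[ 0.82732881  0.27151843 -1.89403075]
```

View pics/s1.png

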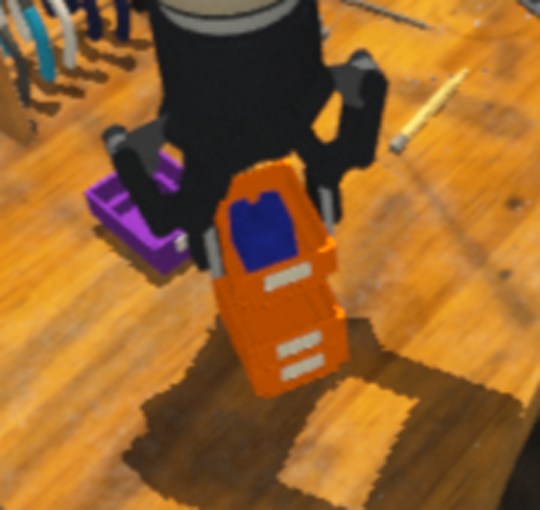

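One tray came up with its block; the lower two (two label strips at about (298,355) in the crop) stayed put. I carry it to above the dock.

```bash
python3 -c "
from h import *
rel([.414,-.147,.16],-16.9)"
```

```text
shift [ 4.533 13.522 -2.999] turn [-0.002 -0.003 -1.319]
```

Emit:
jog_arm(
  targets=[
    [[0, 0, -1.0], [0, 0, 0], 40],
    [[0, 0, -2.0], [0, 0, 0], 40],
    [[0.6, 1.8, -3], [0, 0, -0.2], 40],
    [[1.1, 3.4, -3], [0, 0, -0.4], 40],
    [[1.7, 5.1, -3], [0, 0, -0.6], 40],
    [[2.3, 6.8, -3], [0, 0, -0.8], 40],
    [[2.9, 8.5, -3], [0, 0, -1.0], 40],
    [[3.5, 10.2, -3], [0, 0, -1.2], 40],
  ],
)

```text
time: 6.25
tool_pos: [0.4287, -0.0628, 0.1597]
tool_rot: [-0.0, 0.988, -0.155, 0.0]
contact_force: [0.2, -0.5, -2.4]
gripper_width: 0.617
grasp_force: 63.9
```

```bash
python3 -c "
from h import *
rel([.414,-.147,.16],-16.9)"
```

```text
shift [ 0.469  3.389 -0.014] turn [-0.    -0.001 -0.112]
```

Emit:
jog_arm(
  targets=[
    [[0.25, 1.7, 0], [0, 0, -0.11], 40],
    [[0.46, 3.0, 0], [0, 0, -0.11], 40],
    [[0.46, 3.35, 0], [0, 0, -0.11], 40],
    [[0.46, 3.35, 0], [0, 0, -0.11], 40],
    [[0.46, 3.35, 0], [0, 0, -0.11], 40],
  ],
)

```text
time: 6.88
tool_pos: [0.4146, -0.1437, 0.1596]
tool_rot: [-0.0, 0.989, -0.147, -0.0]
contact_force: [0.5, -0.4, -2.2]
gripper_width: 0.617
grasp_force: 63.8
```

```bash
python3 w.py w3; python3 rim.py w3 .142 .419 -.149; python3 - <<'E'
from h import *
s=state(); z=np.load("pics/w3.npz"); P,im=z["P"],z["im"]; hsv=cv2.cvtColor(im,cv2.COLOR_RGB2HSV); c=cam("wrist",s)
D=np.array([.4649,-.1629]); a=np.radians(-16.9); e=np.array([np.cos(a),np.sin(a)]); n=np.array([-e[1],e[0]])
X=(P[...,:2]-D)@e; Y=(P[...,:2]-D)@n
print("yaw now",2*np.degrees(np.arctan2(s["tool_rot"][2],s["tool_rot"][1])))
m=(abs(P[...,2]-.045)<.004)&(abs(X-.069)<.03)&(abs(Y)<.06)
def rep(m,h,t):
    v,u=np.nonzero(m); 
    if len(v)<20: print(t,"few"); return
    W=ray(c,np.c_[u,v],h)[:,:2]; L=np.c_[(W-D)@e,(W-D)@n]*1000; q=cv2.minAreaRect(L.astype(np.float32)); print(t,len(v),q,L.min(0).round(1),L.max(0).round(1))
rep(m,.045,"hood")
m=(abs(P[...,2]-.012)<.004)&(X>-.02)&(X<.055)
rep(m&(Y>.01)&(Y<.04),.012,"railL"); rep(m&(Y<-.01)&(Y>-.04),.012,"railR")
E
```

```text
6.875 [ 0.4146 -0.1437  0.1596] [ 0.494 -0.167  0.302]
yaw now -16.88651959015578
hood 5841 ((67.10552215576172, 0.8222541809082031), (79.71660614013672, 21.7965145111084), 89.98676300048828) [ 56.2 -39. ] [78.  40.7]
railL 895 ((17.700729370117188, 24.38167953491211), (74.66021728515625, 11.224603652954102), 1.970013976097107) [-19.6  18.2] [54.9 30.1]
railR 1030 ((17.628002166748047, -25.751386642456055), (74.51058197021484, 6.33821439743042), 0.3250386118888855) [-19.6 -29.1] [ 54.9 -22.5]Traceback (most recent call last):
  File "rim.py", line 6, in <module>
    n,l,st,_=cv2.connectedComponentsWithStats(m.astype(np.uint8)); m=l==1+np.argmax(st[1:,4])
                                                                          ~~~~~~~~~^^^^^^^^^^
    return _wrapfunc(a, 'argmax', axis=axis, out=out, **kwds)
    return bound(*args, **kwds)
ValueError: attempt to get argmax of an empty sequence
```

View pics/w3.png

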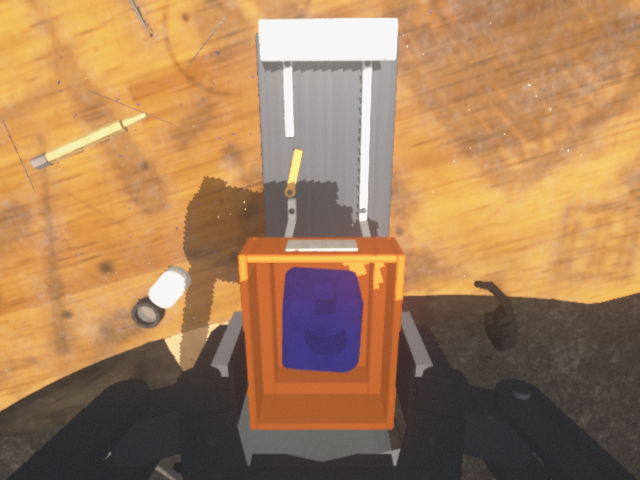

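The picture shows the tray centred at (322,340) in line with the slot, with rails at x of about 290 and 366 px. The rim height is 0.182, so I measure the tray in that plane.

```bash
python3 rim.py w3 .182 .419 -.149; python3 - <<'E'
from h import *
s=state(); print(s["tool_pos"])
D=np.array([.4649,-.1629]); a=np.radians(-16.9); e=np.array([np.cos(a),np.sin(a)]); n=np.array([-e[1],e[0]])
L=s["tool_pos"][:2]-D; print("tcp in dock",L@e,L@n)
E
```

```text
9807 z 0.1816
((420.2427978515625, -144.6004638671875), (83.77566528320312, 72.277099609375), 73.08981323242188) [[373.5, -174.1999969482422], [442.6000061035156, -195.1999969482422], [467.0, -115.0], [397.8999938964844, -94.0]]
[ 0.41464969 -0.14368694  0.15964318]
tcp in dock -0.05366546153309578 0.003775442113309788
```

Emit:
jog_arm(
  targets=[
    [[-0.08, 0.13, 1], [0, 0, 0], 40],
    [[-0.08, 0.13, 2.2], [0, 0, 0], 40],
    [[-0.08, 0.13, 3.4], [0, 0, 0], 40],
    [[-0.08, 0.13, 4.4], [0, 0, 0], 40],
    [[-0.08, 0.13, 5.0], [0, 0, 0], 40],
    [[-0.08, 0.13, 5.3], [0, 0, 0], 40],
    [[-0.08, 0.13, 5.3], [0, 0, 0], 40],
    [[-0.08, 0.13, 5.3], [0, 0, 0], 40],
  ],
)

```text
time: 7.92
tool_pos: [0.4125, -0.1476, 0.0283]
tool_rot: [0.0, 0.989, -0.148, 0.001]
contact_force: [0.1, -0.2, -1.0]
gripper_width: 0.617
grasp_force: 63.8
```

```bash
python3 -c "
from h import *
s=state();p=s['tool_pos'];D=np.array([.4649,-.1629]); a=np.radians(-16.9); e=np.array([np.cos(a),np.sin(a)]); n=np.array([-e[1],e[0]])
L=p[:2]-D;print(p,L@e,L@n,s['contact_force'])
rel([.4144,-.1471,.015],-16.9)
im,d=grab_frame('wrist');hsv=cv2.cvtColor(im,cv2.COLOR_RGB2HSV);c=cam('wrist',s);np.savez('pics/w4.npz',im=im,d=d)
P=cloud(c,d);h=.0361+p[2]-.0137
o=(hsv[...,0]<16)&(hsv[...,1]>180)&(abs(P[...,2]-h)<.005)&(abs((P[...,:2]-D)@n)<.035)&(d>0)
v,u=np.nonzero(o);W=ray(c,np.c_[u,v],h)[:,:2]-D;L=np.c_[W@e,W@n]*1000;print(len(v),cv2.minAreaRect(L.astype(np.float32)),L.min(0),L.max(0))
X=(P[...,:2]-D)@e;Y=(P[...,:2]-D)@n
m=(abs(P[...,2]-.012)<.004)&(Y<-.01)&(Y>-.04)&(X>.0)&(X<.055)&(hsv[...,1]<60)
v,u=np.nonzero(m);W=ray(c,np.c_[u,v],.012)[:,:2]-D;L=np.c_[W@e,W@n]*1000;print('railR',len(v),L[:,1].min(),L[:,1].max())
"
```

```text
[ 0.41247504 -0.14760841  0.0283245 ] -0.05460621240690697 -0.0006088509291255342 [ 0.05537212 -0.20670009 -0.98659712]
shift [ 0.067 -0.042  0.533] turn [ 0.003 -0.013 -0.008]
4804 ((-49.27356719970703, 0.2039661407470703), (53.33310317993164, 70.78121185302734), 89.98719787597656) [-84.67006909 -26.45488163] [-13.87819132  26.87687334]
railR 2642 -28.9001131243623 -22.126061402852145
```

Emit:
jog_arm(
  targets=[
    [[-0.06, -0.03, 0.2], [0, 0, 0], 40],
    [[-0.06, -0.03, 0.36], [0, 0, 0], 40],
    [[-0.06, -0.03, 0.48], [0, 0, 0], 40],
    [[-0.06, -0.03, 0.54], [0, 0, 0], 40],
    [[-0.06, -0.03, 0.54], [0, 0, 0], 40],
  ],
)

```text
time: 8.6
tool_pos: [0.4106, -0.1461, 0.0138]
tool_rot: [0.0, 0.989, -0.148, 0.0]
contact_force: [-0.4, 0.1, -1.7]
gripper_width: 0.614
grasp_force: 63.9
```

Emit:
jog_arm(
  targets=[
    [[0, 0, 0.02], [0, 0, 0], 40],
    [[0, 0, 0.04], [0, 0, 0], 40],
    [[0, 0, 0.04], [0, 0, 0], 40],
  ],
)

```text
time: 8.98
tool_pos: [0.4107, -0.1462, 0.0137]
tool_rot: [-0.0, 0.989, -0.148, -0.0]
contact_force: [-2.8, 2.0, 6.9]
gripper_width: 0.617
grasp_force: 64.9
```

Touched down on the dock floor (z matches, 7 N). I slide inwards.

Emit:
jog_arm(
  targets=[
    [[0.2, 0, -0.02], [0, 0, 0], 40],
    [[0.45, 0, -0.02], [0, 0, 0], 40],
    [[0.7, 0, -0.02], [0, 0, 0], 40],
    [[0.95, 0, -0.02], [0, 0, 0], 40],
    [[1.2, 0, -0.02], [0, 0, 0], 40],
    [[1.45, 0, -0.02], [0, 0, 0], 40],
    [[1.6, 0, -0.02], [0, 0, 0], 40],
    [[1.6, 0, -0.02], [0, 0, 0], 40],
  ],
)

```text
time: 9.98
tool_pos: [0.4492, -0.1584, 0.0137]
tool_rot: [0.001, 0.989, -0.148, 0.0]
contact_force: [-2.8, -0.9, 3.9]
gripper_width: 0.617
grasp_force: 64.6
```

```bash
python3 - <<'E'
from h import *
s=state();p=s['tool_pos'];D=np.array([.4649,-.1629]); a=np.radians(-16.9); e=np.array([np.cos(a),np.sin(a)]); n=np.array([-e[1],e[0]])
L=p[:2]-D;f=s['contact_force'][:2];print(p,L@e,L@n,f@e,f@n,s['contact_force'][2])
E
```

```text
[ 0.44918611 -0.15838043  0.01374461] -0.016349114482566412 -0.0002436725619137377 -2.4145737520918904 -1.7161595771822589 3.9038840614005563
```

Emit:
jog_arm(
  targets=[
    [[0.2, 0, 0], [0, 0, 0], 40],
    [[0.45, 0, 0], [0, 0, 0], 40],
    [[0.7, 0, 0], [0, 0, 0], 40],
    [[0.95, 0, 0], [0, 0, 0], 40],
    [[1.2, 0, 0], [0, 0, 0], 40],
    [[1.45, 0, 0], [0, 0, 0], 40],
    [[1.65, 0, 0], [0, 0, 0], 40],
    [[1.7, 0, 0], [0, 0, 0], 40],
  ],
)

```text
time: 10.98
tool_pos: [0.489, -0.1703, 0.0137]
tool_rot: [0.0, 0.989, -0.147, -0.001]
contact_force: [-6.7, 0.3, 8.9]
gripper_width: 0.617
grasp_force: 65.0
```

Emit:
jog_arm(
  targets=[
    [[0.04, 0, 0], [0, 0, 0], 40],
    [[0.08, 0, 0], [0, 0, 0], 40],
    [[0.12, 0, 0], [0, 0, 0], 40],
    [[0.12, 0, 0], [0, 0, 0], 40],
  ],
)

```text
time: 11.48
tool_pos: [0.4919, -0.1711, 0.0137]
tool_rot: [0.0, 0.989, -0.147, -0.001]
contact_force: [-6.2, 0.1, 7.4]
gripper_width: 0.619
grasp_force: 64.8
```

Emit:
jog_arm(
  targets=[
    [[0.04, 0, -0.01], [0, 0, 0], 40],
    [[0.08, 0, -0.01], [0, 0, 0], 40],
    [[0.12, 0, -0.01], [0, 0, 0], 40],
    [[0.12, 0, -0.01], [0, 0, 0], 40],
  ],
)

```text
time: 11.98
tool_pos: [0.4953, -0.1718, 0.0137]
tool_rot: [-0.0, 0.989, -0.148, 0.0]
contact_force: [-2.7, 0.6, 4.2]
gripper_width: 0.619
grasp_force: 64.5
```

Emit:
jog_arm(
  targets=[
    [[0.03, 0, 0], [0, 0, 0], 40],
    [[0.05, 0, 0], [0, 0, 0], 40],
    [[0.05, 0, 0], [0, 0, 0], 40],
  ],
)

```text
time: 12.35
tool_pos: [0.496, -0.172, 0.0137]
tool_rot: [-0.0, 0.989, -0.148, -0.0]
contact_force: [-4.7, 1.2, 5.6]
gripper_width: 0.613
grasp_force: 64.8
```

```bash
python3 - <<'E'
from h import *
im,d=grab_frame("top"); cv2.imwrite("pics/t1.png",cv2.resize(im[200:340,340:480],None,fx=4,fy=4,interpolation=cv2.INTER_CUBIC)[:,:,::-1])
E
```

Emit:
jog_arm(
  targets=[
    [[0.03, 0, 0], [0, 0, 0], 40],
    [[0.06, 0, 0], [0, 0, 0], 40],
    [[0.06, 0, 0], [0, 0, 0], 40],
  ],
)

```text
time: 12.78
tool_pos: [0.496, -0.172, 0.0137]
tool_rot: [-0.001, 0.989, -0.147, -0.003]
contact_force: [-11.3, 2.9, 12.6]
gripper_width: 0.619
grasp_force: 65.5
```

The tray no longer advances and the force is building, so it is at the back stop. I check the catch before releasing.

```bash
python3 - <<'E'
from h import *
s=state(); im,d=grab_frame("wrist"); c=cam("wrist",s)
hsv=cv2.cvtColor(im,cv2.COLOR_RGB2HSV); D=np.array([.464,-.162]); a=np.radians(-16.9); e=np.array([np.cos(a),np.sin(a)]); n=np.array([-e[1],e[0]])
im2,d2=grab_frame("scene"); im3,_=grab_frame("top")
A=cv2.resize(im,(533,400)); B=cv2.resize(im2[190:280,310:430],(267,200),interpolation=cv2.INTER_CUBIC); C=cv2.resize(im3[220:340,345:505],(267,200),interpolation=cv2.INTER_CUBIC)
cv2.imwrite("pics/c1.png",np.hstack([A,np.vstack([B,C])])[:,:,::-1])
E
```

```text
(no output)
```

View pics/c1.png

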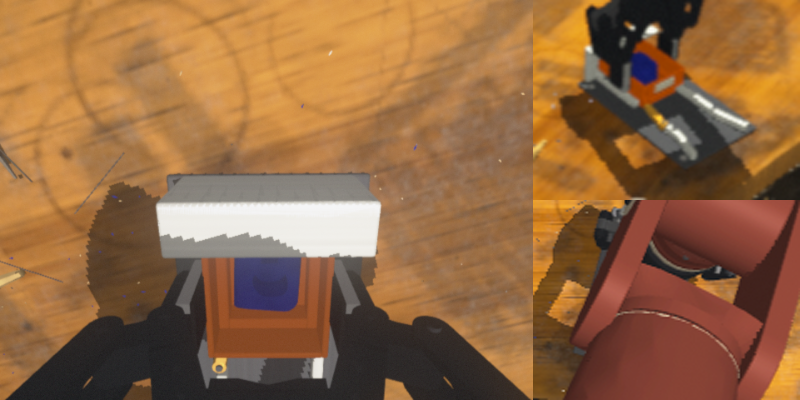

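Emit:
jog_arm(
  targets=[
    [[-0.04, 0, 0], [0, 0, 0], 40],
    [[-0.04, 0, 0], [0, 0, 0], 80],
    [[-0.04, 0, 0], [0, 0, 0], 100],
    [[-0.04, 0, 0], [0, 0, 0], 100],
    [[-0.04, 0, 0], [0, 0, 0], 100],
    [[-0.04, 0, -0.8], [0, 0, 0], 100],
    [[-0.04, 0, -2], [0, 0, 0], 100],
    [[-0.04, 0, -3.5], [0, 0, 0], 100],
  ],
)

```text
time: 13.92
tool_pos: [0.4961, -0.1721, 0.101]
tool_rot: [-0.0, 0.989, -0.148, -0.001]
contact_force: [0.4, 0.3, 1.1]
gripper_width: 1.004
grasp_force: 0.0
```

Emit:
jog_arm(
  targets=[
    [[-1.5, 0, -2], [0, 0, 0], 100],
    [[-3, 0, -3], [0, 0, 0], 100],
    [[-3.6, 0, -3], [0, 0, 0], 100],
    [[-3.6, 0, -3], [0, 0, 0], 100],
  ],
)

```text
time: 14.42
tool_pos: [0.4104, -0.146, 0.1764]
tool_rot: [0.0, 0.989, -0.148, 0.001]
contact_force: [0.3, -0.5, -0.3]
gripper_width: 0.998
grasp_force: 0.0
```

```bash
python3 - <<'E'
from h import *
s=state(); im,d=grab_frame("wrist"); c=cam("wrist",s); print(s["time"],s["tool_pos"],s["contact_force"])
hsv=cv2.cvtColor(im,cv2.COLOR_RGB2HSV); D=np.array([.4649,-.1629]); a=np.radians(-16.9); e=np.array([np.cos(a),np.sin(a)]); n=np.array([-e[1],e[0]])
P=cloud(c,d); L=np.stack([(P[...,:2]-D)@e,(P[...,:2]-D)@n],-1)*1000
roi=(abs(L[...,1])<45)&(L[...,0]>-85)&(L[...,0]<80)
y=roi&(hsv[...,0]>17)&(hsv[...,0]<32)&(hsv[...,1]>120)&(P[...,2]<.03)
v,u=np.nonzero(y); W=ray(c,np.c_[u,v],.011)[:,:2]-D; l=np.c_[W@e,W@n]*1000; print("catch",len(v),cv2.minAreaRect(l.astype(np.float32)),l.min(0),l.max(0))
o=roi&(hsv[...,0]<16)&(hsv[...,1]>180)&(abs(P[...,2]-.036)<.005)
v,u=np.nonzero(o); W=ray(c,np.c_[u,v],.036)[:,:2]-D; l=np.c_[W@e,W@n]*1000; print("rim",len(v),l.min(0),l.max(0))
h=roi&(abs(P[...,2]-.045)<.003); v,u=np.nonzero(h); W=ray(c,np.c_[u,v],.045)[:,:2]-D; l=np.c_[W@e,W@n]*1000; print("hood",l.min(0),l.max(0))
# catch before, from w3
z=np.load("pics/w3.npz"); P,im3=z["P"],z["im"]; hs=cv2.cvtColor(im3,cv2.COLOR_RGB2HSV); L=np.stack([(P[...,:2]-D)@e,(P[...,:2]-D)@n],-1)*1000
y=(abs(L[...,1])<40)&(abs(L[...,0])<60)&(hs[...,0]>17)&(hs[...,0]<32)&(hs[...,1]>120)&(P[...,2]<.03); l=L[y]; print("catch before",len(l),cv2.minAreaRect(l.astype(np.float32)),l.min(0),l.max(0))
v,u=np.nonzero(roi); u0,u1,v0,v1=u.min(),u.max(),v.min(),v.max(); print(u0,u1,v0,v1)
k=im[v0:v1,u0:u1]; f=min(780/k.shape[1],590/k.shape[0]); cv2.imwrite("pics/f1.png",cv2.resize(k,None,fx=f,fy=f,interpolation=cv2.INTER_CUBIC)[:,:,::-1])
E
```

```text
14.425 [ 0.41042617 -0.14601136  0.17638558] [ 0.26795323 -0.49150862 -0.33064377]
catch 2380 ((12.40533447265625, 2.536285400390625), (51.3747444152832, 90.65171813964844), 85.6403579711914) [-30.97952545 -22.88796941] [56.06945047 31.21797863]
rim 1 [ 9.22523292 25.00584871] [ 9.22523292 25.00584871]
hood [ 56.04965081 -39.08645819] [78.12905099 40.59646506]
catch before 74 ((-14.057907104492188, 24.843780517578125), (6.406708240509033, 34.015037536621094), 76.51173400878906) [-30.79703788  18.21592456] [ 2.87041    31.04825071]
0 639 0 479
```

View pics/f1.png

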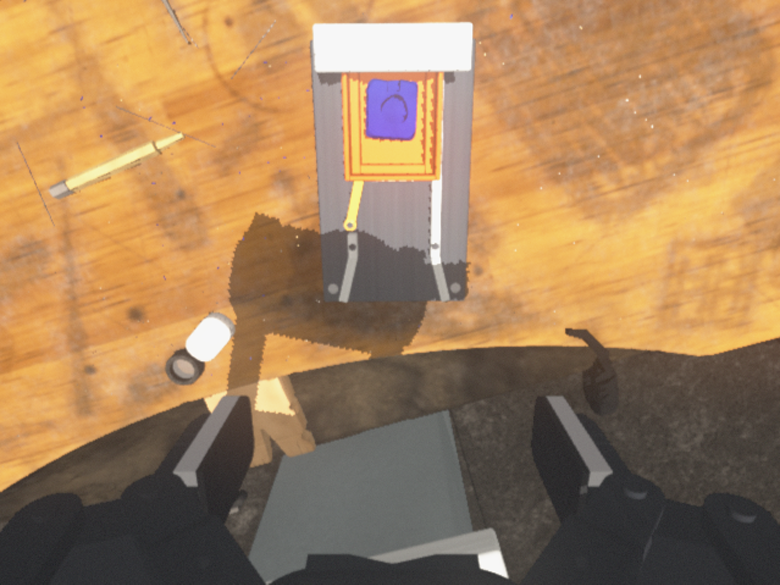

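The picture shows the tray at (393,125) under the hood with the block in it. The brass catch from (350,228) to (361,182) appears angled into the slot behind it. One numeric check of the angle against the rest picture follows.

```bash
python3 - <<'E'
from h import *
D=np.array([.4649,-.1629]); a=np.radians(-16.9); e=np.array([np.cos(a),np.sin(a)]); n=np.array([-e[1],e[0]])
def go(im,c,t):
    hs=cv2.cvtColor(im,cv2.COLOR_RGB2HSV); m=(hs[...,0]>17)&(hs[...,0]<32)&(hs[...,1]>120)
    v,u=np.nonzero(m); W=ray(c,np.c_[u,v],.011)[:,:2]-D; l=np.c_[W@e,W@n]*1000
    for hi in (0,3):
        k=l[(l[:,0]>-26)&(l[:,0]<hi)&(l[:,1]>12)&(l[:,1]<36)]; x,y,_,_=cv2.fitLine(k.astype(np.float32),cv2.DIST_HUBER,0,.01,.01).ravel(); print(t,hi,len(k),np.arctan(y/x).round(3),k.mean(0),k.max(0))
s=state(); im,d=grab_frame("wrist"); c=cam("wrist",s); go(im,c,"now")
s3=dict(s); s3["tool_pos"]=np.array([.4146,-.1437,.1596]); go(np.load("pics/w3.npz")["im"],cam("wrist",s3),"rest")
P=cloud(c,d);L=np.stack([(P[...,:2]-D)@e,(P[...,:2]-D)@n],-1)*1000
m=(abs(P[...,2]-.036)<.004)&(abs(L[...,1])<32)&(L[...,0]>-10)&(L[...,0]<50)
v,u=np.nonzero(m); W=ray(c,np.c_[u,v],.036)[:,:2]-D; l=np.c_[W@e,W@n]*1000; print("rim",len(v),l.min(0),l.max(0))
E
```

```text
now 0 39 -0.321 [-10.0218231   24.34723994] [-0.60574845 30.38345169]
now 3 108 -0.424 [-3.02028423 22.0402615 ] [ 2.3115653  30.38345169]
rest 0 55 -0.065 [-19.50487628  26.25545179] [-1.08854818 30.27408741]
rest 3 62 -0.114 [-17.05654296  25.63191532] [ 2.38438637 30.27408741]
rim 2278 [  0.79098133 -26.03917884] [50.09984216 27.83840943]
```

```bash
python3 - <<'E'
from h import *
D=np.array([.4649,-.1629]); a=np.radians(-16.9); e=np.array([np.cos(a),np.sin(a)]); n=np.array([-e[1],e[0]])
def go(im,c,t):
    i=im.astype(int); m=((i[...,0]-i[...,2])>45)&(i[...,1]>.62*i[...,0])
    v,u=np.nonzero(m); W=ray(c,np.c_[u,v],.011)[:,:2]-D; l=np.c_[W@e,W@n]*1000
    k=l[(l[:,0]>-26)&(l[:,0]<-3)&(l[:,1]>12)&(l[:,1]<36)]; x,y,_,_=cv2.fitLine(k.astype(np.float32),cv2.DIST_HUBER,0,.01,.01).ravel(); print(t,len(k),np.arctan(y/x).round(3))
    for x0 in range(-26,-2,4):
        q=k[(k[:,0]>=x0)&(k[:,0]<x0+4)]; print(x0,len(q),q[:,1].mean().round(1) if len(q) else "")
s=state(); im,d=grab_frame("wrist"); go(im,cam("wrist",s),"now")
s3=dict(s); s3["tool_pos"]=np.array([.4146,-.1437,.1596]); go(np.load("pics/w3.npz")["im"],cam("wrist",s3),"rest")
E
```

```text
now 293 -0.259
-26 50 26.9
-22 48 26.0
-18 48 25.2
-14 57 24.2
-10 50 23.3
-6 40 22.6
rest 313 -0.258
-26 50 27.0
-22 57 26.1
-18 49 25.1
-14 59 24.2
-10 59 23.3
-6 39 22.4
```

The catch angle is the same as at rest (-0.259 against -0.258), so it has snapped shut. The front rim also matches home. Handing in.

```bash
python3 -c "
from plant import *
print(job_done())"
```

```text
the job is handed in; nothing more can be done
None
```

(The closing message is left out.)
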